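# Sweep the washers through the gate into the slot

## Task

In the sorting tray, sweep the two round washers with the fingertips along the deck and through the narrow gate, one at a time, so that each drops into the slot behind it. Only push them: do not pick them up. Leave the hexagonal nut where it lies, and do not disturb the reel and the jar beside the tray.

Things in the scene. Friction and masses are not known exactly. Their poses are not given: they have to be found in the camera images.
- sorting_tray: sorting tray fixed on the worktop, 212 mm (x) by 210 mm (y). Origin under its centre, on the worktop; x points from the open deck to the gate and slot, z up. Flat black deck 66 mm above the worktop, x = -101 to 50 mm, y = -100 to 100 mm; rim 5 mm above the deck at the front (-x) and both sides. At the +x end a bare-metal housing, x = 44 to 106 mm, its top 14 mm above the deck, cut by the gate.
- gate (a point): middle of the gate's entrance at deck level (tray x = 44 mm, y = 0). The gate is a gap 40 mm wide through the metal housing, along the tray's x; its side walls rise 14 mm above the deck. 6 mm inside it, at tray x = 50 mm, the deck ends at an edge and the slot begins; a washer falls in once its centre is past that edge.
- slot (a point): middle of the slot's floor (tray x = 75 mm, y = 0). The slot is an open-topped well behind the gate, tray x = 50 to 100 mm, 40 mm wide, its bare-metal floor 36 mm below the deck and 30 mm above the worktop.
- washer_a: First thick steel washer, a plain round ring, outside 28 mm, bore 15 mm, 8 mm thick, 20 to 40 g, lying loose and flat on the tray's black deck with open deck around it. Origin at its centre (4 mm above the deck); z is the ring's axis.
- washer_b: Second, identical thick steel washer, a plain round ring, outside 28 mm, bore 15 mm, 8 mm thick, 20 to 40 g, lying loose and flat on the tray's black deck with open deck around it. Origin at its centre (4 mm above the deck); z is the ring's axis.
- hex_nut: steel hexagonal nut, 24 mm across flats, 13 mm high, bore about 13 mm, lying loose and flat on the deck among the washers; to be left alone. Origin at its centre. Washers and nut take three places in any order, near tray (x, y) = (-41, 55), (-41, -55), (-56, 0) mm.
- solder_reel: blue reel of white wire, 45 mm across, 28 mm high. Bystander, loose, stands on the worktop beside the tray. Origin at the centre of its underside.
- glass_jar: small jar with white cap and green label, 34 mm across, 52 mm high. Bystander, loose, stands on the worktop beside the tray. Origin at the centre of its underside.
Things that resemble listed ones, but are neither listed nor needed, are in the scene too. Leave any brown, green or yellow look-alike of the washer_a alone.

How it is judged:
By the outcome, as a careful person would: the job done as asked, in the order asked, and still so for the second after the job is handed in, with the robot touching nothing.
It also fails if it takes over 64 s, if anything falls off the work surface, if the arm or the gripper's body presses on something with over 40 N, if the wrist force passes 120 N, or if a joint passes its speed limit or range.

## Robot

A 6-joint arm with a two-finger parallel gripper is mounted at the origin on a cart in front of the work surface, level with it; the furniture and walls round the work are solid. World frame = base frame: x ahead of the robot, y to its left, z up, the work surface at z = 0. Lengths are in m, angles in rad, forces in N, time in s.
With the tool pointing down it reaches from about 0.25 to 0.725 m from the base axis. Payload 9.7 kg.
Tool frame: the origin (TCP) lies between the finger pads; the fingertips stand 22 mm ahead of it and the grasp point (between the pads) lies 3 mm ahead of it; z points along the fingers, y is the line along which they close (so a half turn about z gives the same grasp; the last joint's range is limited). The gripper opens to 85 mm and grips with 20 to 120 N. Pads are 22 mm wide; open, the fingers measure 114 mm over their backs; the gripper's body (76 mm by 85 mm) begins 54 mm behind the grasp point. The pads swing forward as they close: fully open they stand 13 mm farther back than shut.
Start: joints at [1.288, 0.087, 0.176, 1.66, 0, 1.571], TCP at [0.153, 0.528, 0.253] pointing down, gripper open.
Joint ranges: [-3.13, 3.13], [-0.85, 1.81], [-1.15, 1.24], [-2.2, 2.28], [-1.44, 1.52], [-3.14, 3.14]. Speed limits (rad/s): [2.22, 2.22, 2.57, 3.14, 3.14, 3.14].

## Interface

Orientations are given as [roll, pitch, yaw] about the fixed x, y, z axes, in that order (R = Rz(yaw) Ry(pitch) Rx(roll)).
In Python, from plant import arm gives the robot as it stands. The module is installed in compiled form; this text tells all that it offers.
- The arm moves only by the tool arm_command, never from a script. Its argument "commands" is a list of rows, each an object of numbers: "dx", "dy", "dz": the shift along the world's x, y, z in cm; "ax", "ay", "az": the turn, a rotation vector about the world's x, y, z in degrees. A call has 1 to 12 rows; each row is the pose to reach, as a shift and turn from the pose commanded when the call began; what a row does not reach only later rows make up. A row lasts 1/8 s, in which the tool goes at most 62.5 mm and 10.7 degrees, less where a joint would pass 70% of its speed; a pose out of reach is approached as far as the arm can. A call with a gripper value outside its range is refused whole. "claw" is the gripper's target within -1 to 1 (shut at 1, half-way at 0, fully open at -1), set as the call begins (left out, the last holds). The fingers move at their own pace and stop on an object; "newtons" is the grip in N (left out, the last holds). Time passes only in rows, so rows that repeat a pose let the fingers close. It gives the time, the measured TCP pose, the force, the opening and the grip force at its end, in the units of the state.
- arm.get_obs(): the state, without advancing time (a new reading comes with each control period).
- arm.read_camera(name): name is "side" or "top" or "wrist"; returns a dict with "color" (480x640x3 uint8, red, green, blue), "z_map" (480x640 float32, m along the optical axis (not along the pixel's ray), 0 where there is no reading), "vfov" (degrees; the focal length in pixels is half the picture's height over the tangent of half this angle, whatever the lens; pixels are square), "cx", "cy" (the principal point, pixels), "R" (3x3) and "t" (3): a world point X has camera coordinates R X + t. Camera axes: x right, y down, z forward; pixel columns grow to the right and rows downward; lengths in m; the calibration is good to about 2 mm. A picture is of the moment at which its call begins.
- arm.job_done(): hands the job in; it is judged then, once.
Trained networks look in the newest picture that a camera, given by its name, has taken for a name from the list of things; names that differ only in an ending like _2 or _b are one class to them, and where a whole thing is asked for, a point or a joint stands for the part that bears it (a point fixed in the world has none). Each returns a list of dicts, best first, with "p" (0 to 1); they miss things now and then, are a little off and sometimes report something else, mostly with a low value. They report only what shows in the picture. A call takes as long as a camera call. They do not tell look-alikes from the thing itself.
- arm.cut_out(camera, name): "region" (480x640 bool, what is visible of it) and "bbox" ([centre column, centre row, width, height] in pixels, round what is visible of it).
The state is a dict: "t": time; "joints": joint angles; "joint_vel": joint speeds; "joint_torque": joint torques, N m; "eef_pos": TCP position; "orientation": TCP orientation; "wrist_force": force on the tool from outside, world axes, zero at the start; "wrist_torque": the same for the moment, N m; "finger_gap": finger opening in m; "grasp_force": force on a finger pad.
Only numpy, scipy, OpenCV 4.12 (cv2) and the standard library are available. Lean on these libraries where they do the work, as an engineer would, in place of code of your own. Each camera call takes 0.05 s, during which the arm holds its last target. There are 200 camera calls.

## Working session

There is one attempt and no reset: what is moved stays moved. The work goes in short steps, Python scripts to look and compute and a tool call to move; the robot and the scene stay as the last step left them, time stands still between calls to the robot, and variables do not carry over. Pictures are saved under pics/ and viewed, at most 10 in all, crops included, and the job is handed in when it is done.

Besides the shell and the picture viewer there is one more tool, called after "Emit:" as name(argument=value, ...), one argument or row to a line, values as JSON. arm_command: Moves the arm, as the interface text tells. Its arguments: {"type":"object","properties":{"commands":{"type":"array","items":{"type":"object","properties":{"dx":{"type":"number"},"dy":{"type":"number"},"dz":{"type":"number"},"ax":{"type":"number"},"ay":{"type":"number"},"az":{"type":"number"}}}},"claw":{"type":"number"},"newtons":{"type":"number"}},"required":["commands"]}

```bash
mkdir -p pics; cat > h.py <<'E'
import numpy as np, cv2
from plant import arm
def cam(n):
    c=arm.read_camera(n); c['f']=240/np.tan(np.radians(c['vfov'])/2); return c
def w(c,u,v,z=None,d=None):
    r=np.array([(u-c['cx'])/c['f'],(v-c['cy'])/c['f'],1.]); R=np.array(c['R']);t=np.array(c['t'])
    o=-R.T@t; D=R.T@r
    return o+D*((z-o[2])/D[2] if d is None else d)
def cloud(c):
    v,u=np.mgrid[0:480,0:640]; z=c['z_map']
    P=np.stack([(u-c['cx'])/c['f']*z,(v-c['cy'])/c['f']*z,z],-1)
    return (P-np.array(c['t']))@np.array(c['R'])
def save(c,n,box=None,s=1):
    im=c['color'][...,::-1]
    if box: im=im[box[1]:box[3],box[0]:box[2]]
    cv2.imwrite('pics/'+n,cv2.resize(im,None,fx=s,fy=s,interpolation=cv2.INTER_CUBIC))
E
python3 - <<'E'
from h import *
o=arm.get_obs(); print(o['t'],o['eef_pos'],o['orientation'],o['finger_gap'])
for n in ['top','side']:
    c=cam(n); save(c,n+'1.png'); P=cloud(c)
    print(n,c['f'],-np.array(c['R']).T@c['t'])
    for k in ['sorting_tray','washer_a','hex_nut','solder_reel','glass_jar']:
        for r in arm.cut_out(n,k):
            m=r['region']; q=P[m&(c['z_map']>0)]
            print(k,round(r['p'],2),np.round(r['bbox']),np.round(np.median(q,0),3) if len(q) else None)
E
```

```text
0.0 [0.15341423 0.52794806 0.25257104] [-3.14022801e+00 -4.05909680e-06  2.85877400e+00] 0.08522980307382695
top 587.1589733252134 [0.46622643 0.00736514 1.22374474]
sorting_tray 0.72 [331. 228. 135. 136.] [0.535 0.02  0.066]
washer_a 0.63 [221. 214.  11.  11.] [0.568 0.253 0.006]
washer_a 0.59 [319. 257.  12.  13.] [0.477 0.044 0.073]
washer_a 0.54 [439. 281.  16.  16.] [ 0.425 -0.201  0.006]
washer_a 0.53 [235. 262.  15.  10.] [0.462 0.217 0.006]
washer_a 0.5 [348. 252.  12.  16.] [ 0.478 -0.016  0.072]
washer_a 0.43 [408. 278.  13.  15.] [ 0.427 -0.141  0.006]
hex_nut 0.6 [298. 238.  12.  11.] [0.508 0.085 0.077]
solder_reel 0.59 [261. 200.  19.  24.] [0.593 0.162 0.026]
glass_jar 0.61 [401. 234.  17.  11.] [ 0.518 -0.122  0.05 ]
side 560.0712692048027 [ 0.18580544 -0.63246219  0.50222181]
sorting_tray 0.93 [337. 258. 157. 120.] [ 0.521 -0.042  0.066]
washer_a 0.83 [335. 388.  20.  20.] [ 0.426 -0.204  0.007]
washer_a 0.79 [315. 358.  20.  20.] [ 0.427 -0.144  0.007]
washer_a 0.75 [291. 239.  14.  14.] [0.478 0.041 0.073]
washer_a 0.67 [307. 257.  20.  13.] [ 0.477 -0.019  0.073]
washer_a 0.43 [245. 225.  18.   5.] [0.463 0.212 0.007]
hex_nut 0.57 [299. 220.  15.  12.] [0.509 0.08  0.077]
glass_jar 0.8 [369. 318.  26.  45.] [ 0.513 -0.135  0.036]
```

```bash
python3 - <<'E'
from h import *
im=cv2.imread('pics/top1.png')[150:310,200:470]; cv2.imwrite('pics/topc.png',cv2.resize(im,None,fx=2.9,fy=2.9,interpolation=cv2.INTER_CUBIC))
c=cam('top');P=cloud(c); z=P[...,2]
m=((z>.06)&(z<.095)&(abs(P[...,0]-.535)<.16)&(abs(P[...,1]-.02)<.16)).astype(np.uint8)
n,l,s,_=cv2.connectedComponentsWithStats(m); k=1+s[1:,4].argmax(); m=l==k
r=cv2.minAreaRect(P[m][:,:2].astype(np.float32)*1000); print(r,s[k])
h=(m&(z>.0775)&(z<.084)); n,l,s,_=cv2.connectedComponentsWithStats(h.astype(np.uint8))
for i in range(1,n):
    if s[i,4]>60: q=P[l==i]; print(s[i],q.mean(0),cv2.boxPoints(cv2.minAreaRect(q[:,:2].astype(np.float32)*1000)).round())
E
```

```text
((532.9692993164062, 21.15166473388672), (210.33544921875, 212.6294708251953), 69.9964599609375) [  261   159   136   137 10849]
[ 287  159  110   64 1802] [ 0.60347921 -0.00479089  0.07959499] [[ 538.  -92.]
 [ 597. -113.]
 [ 668.   83.]
 [ 609.  104.]]
```

View pics/topc.png

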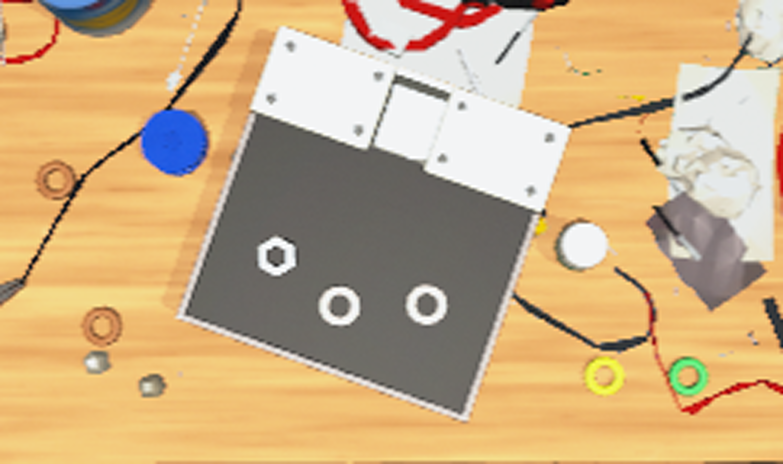

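View pics/side1.png

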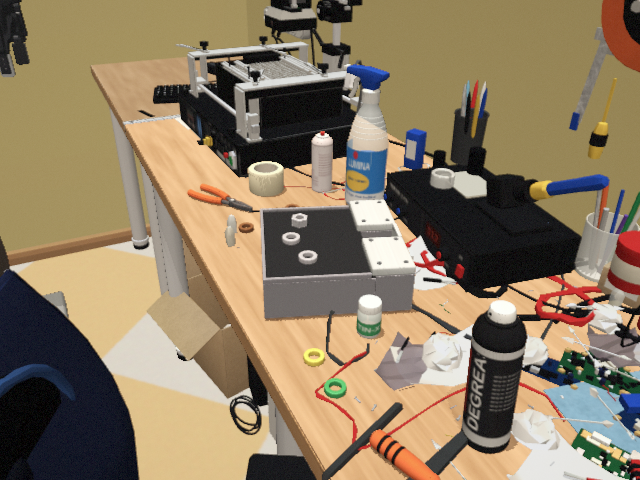

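The top crop shows white rings at (340,306) and (427,304) on the black deck and the hex nut at (276,256). The look-alikes lie on the worktop: brown rings at (57,180) and (101,326), yellow at (604,376), green at (688,376). The side view agrees: rings at (291,239) and (307,257), nut at (299,220). I choose the two steel rings on the deck. The tray is at about (0.533, 0.021) with yaw −20°. I'll check that nothing tall stands in the path, then move over the tray.

```bash
python3 - <<'E'
from h import *
for n in ['top','side']:
    P=cloud(cam(n)); m=(P[...,2]>.11)&(P[...,2]<1)&(P[...,0]<.68)&(P[...,0]>.1)&(abs(P[...,1])<.45)
    q=P[m]; print(n,len(q)); 
    if len(q):
        g,c=np.unique((q[:,:2]//.05*5).astype(int),axis=0,return_counts=True)
        print([(a.tolist(),int(k)) for a,k in zip(g,c) if k>5])
E
```

```text
top 24891
[([10, -30], 9), ([10, -25], 459), ([10, -20], 1028), ([10, -15], 953), ([10, -10], 23), ([10, -5], 316), ([10, 0], 373), ([15, -15], 199), ([15, -10], 40), ([50, -35], 587), ([50, 40], 92), ([55, -35], 170), ([55, 40], 599), ([60, -40], 300), ([60, -30], 355), ([60, -25], 4102), ([60, -20], 787), ([60, 30], 14), ([60, 40], 284), ([65, -45], 81), ([65, -40], 334), ([65, -35], 337), ([65, -30], 675), ([65, -25], 646), ([65, -20], 1034), ([65, -15], 960), ([65, -10], 961), ([65, -5], 951), ([65, 0], 961), ([65, 5], 938), ([65, 10], 954), ([65, 15], 937), ([65, 20], 1083), ([65, 25], 936), ([65, 30], 1141), ([65, 35], 926), ([65, 40], 344)]
side 14525
[([10, -30], 88), ([10, -25], 2999), ([10, -20], 3203), ([10, -15], 2364), ([10, -5], 180), ([10, 0], 54), ([15, -15], 612), ([15, -10], 62), ([50, -40], 652), ([50, -35], 2648), ([50, 40], 161), ([55, -40], 47), ([55, -35], 106), ([55, 40], 553), ([60, 30], 11), ([60, 40], 267), ([65, 15], 26), ([65, 20], 207), ([65, 25], 23), ([65, 30], 108), ([65, 40], 152)]
```

Emit:
arm_command(
  commands=[
    {"dx":3,"dy":-5},
    {"dx":7,"dy":-10},
    {"dx":10.5,"dy":-15},
    {"dx":14,"dy":-20},
    {"dx":17.5,"dy":-25},
    {"dx":21,"dy":-30},
    {"dx":25,"dy":-35},
    {"dx":28,"dy":-40},
    {"dx":31.5,"dy":-45,"az":-4},
    {"dx":34,"dy":-49.7,"az":-4},
    {"dx":34,"dy":-49.7,"az":-4},
    {"dx":34,"dy":-49.7,"az":-4},
  ],
  claw=0.67,
  newtons=30,
)

```text
invalid input
```

```bash
python3 - <<'E'
from h import *
P=cloud(cam('side'));
for n in ['top']:
    P=cloud(cam(n))
    for X in (.6,.65,.7):
        for Y in (-.25,-.2,-.1,0,.1,.2):
            m=(abs(P[...,0]-X-.025)<.025)&(abs(P[...,1]-Y-.025)<.025); print(X,Y,np.round(np.percentile(P[m][:,2],[5,50,95]),2) if m.any() else 0)
o=arm.get_obs(); print(o['t'],o['eef_pos'],o['orientation'],o['finger_gap'],o['joints'])
c=cam('wrist'); save(c,'w1.png'); P=cloud(c); print(-np.array(c['R']).T@c['t'])
for k in ['washer_a','hex_nut']:
    for r in arm.cut_out('wrist',k):
        b=r['bbox']; q=P[r['region']&(c['z_map']>0)]
        print(k,round(r['p'],2),np.round(b),np.round(q.mean(0),4),w(c,b[0],b[1],.074))
E
```

```text
0.6 -0.25 [0.01 0.69 0.81]
0.6 -0.2 [-0.    0.5   0.66]
0.6 -0.1 [-0.    0.01  0.08]
0.6 0 [0.03 0.08 0.08]
0.6 0.1 [-0.01 -0.    0.03]
0.6 0.2 [-0.01 -0.    0.  ]
0.65 -0.25 [-0.    0.54  0.55]
0.65 -0.2 [-0.    0.54  0.54]
0.65 -0.1 [0.   0.54 0.54]
0.65 0 [0.   0.54 0.58]
0.65 0.1 [-0.    0.54  0.55]
0.65 0.2 [-0.    0.54  0.54]
0.7 -0.25 [-0.    0.54  0.54]
0.7 -0.2 [-0.    0.54  0.61]
0.7 -0.1 [0.07 0.54 0.56]
0.7 0 [0.01 0.57 0.58]
0.7 0.1 [-0.    0.55  0.56]
0.7 0.2 [0.22 0.54 0.56]
0.85 [0.15345996 0.528144   0.25328918] [-3.14158854e+00 -1.80026177e-06  2.85884259e+00] 0.08560237922337588 [1.28801730e+00 8.68783013e-02 1.75886514e-01 1.65980865e+00
 1.80014270e-06 1.57076736e+00]
[0.08100381 0.54955303 0.37473816]
```

View pics/w1.png

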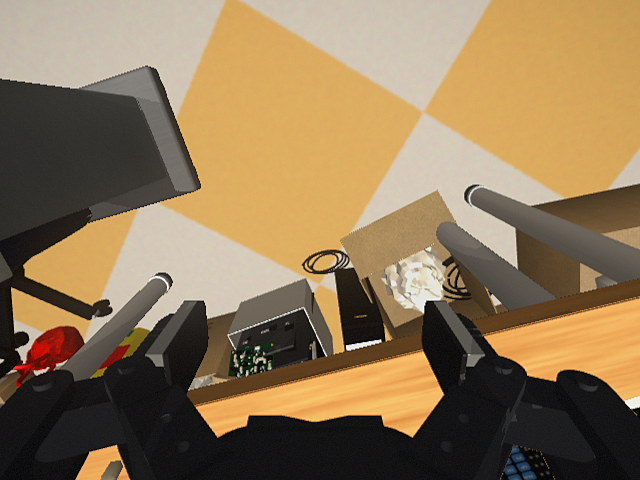

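The call was refused and the arm has not moved: the wrist picture shows the floor and the worktop edge. I'll retry with all keys given.

Emit:
arm_command(
  commands=[
    {"dx":3,"dy":-5,"dz":0,"ax":0,"ay":0,"az":0},
    {"dx":7,"dy":-10,"dz":0,"ax":0,"ay":0,"az":0},
    {"dx":10.5,"dy":-15,"dz":0,"ax":0,"ay":0,"az":0},
    {"dx":14,"dy":-20,"dz":0,"ax":0,"ay":0,"az":0},
    {"dx":17.5,"dy":-25,"dz":0,"ax":0,"ay":0,"az":0},
    {"dx":21,"dy":-30,"dz":0,"ax":0,"ay":0,"az":0},
    {"dx":25,"dy":-35,"dz":0,"ax":0,"ay":0,"az":0},
    {"dx":28,"dy":-40,"dz":0,"ax":0,"ay":0,"az":0},
    {"dx":31.5,"dy":-45,"dz":0,"ax":0,"ay":0,"az":-4},
    {"dx":34,"dy":-49.7,"dz":0,"ax":0,"ay":0,"az":-4},
    {"dx":34,"dy":-49.7,"dz":0,"ax":0,"ay":0,"az":-4},
    {"dx":34,"dy":-49.7,"dz":0,"ax":0,"ay":0,"az":-4},
  ],
  claw=0.67,
  newtons=30,
)

```text
t: 2.5
eef_pos: [0.4933, 0.0312, 0.2532]
orientation: [3.142, -0.0, 2.788]
wrist_force: [-0.1, -0.3, 0.7]
finger_gap: 0.0142
grasp_force: 0.0
```

```bash
cat > look.py <<'E'
import sys
from h import *
C=np.array([.533,.021]); Y=np.radians(-20)
if len(sys.argv)>3: C=np.array([float(sys.argv[2]),float(sys.argv[3])]);Y=np.radians(float(sys.argv[4]))
def tr(p): d=np.asarray(p)[:2]-C; return np.round(1000*np.array([np.cos(Y)*d[0]+np.sin(Y)*d[1],-np.sin(Y)*d[0]+np.cos(Y)*d[1]]),1)
if __name__=='__main__':
    n=sys.argv[1]
    o=arm.get_obs(); print(o['t'],o['eef_pos'],tr(o['eef_pos']),o['orientation'],o['finger_gap'],o['joints'].round(2))
    c=cam('wrist'); save(c,n+'.png'); P=cloud(c); print(-np.array(c['R']).T@c['t'])
    for k in ['washer_a','hex_nut']:
        for r in arm.cut_out('wrist',k):
            b=r['bbox']; q=P[r['region']&(c['z_map']>0)]
            if len(q): print(k,round(r['p'],2),np.round(b),np.median(q,0).round(4),w(c,b[0],b[1],.074).round(4),tr(w(c,b[0],b[1],.074)))
E
python3 look.py w2
python3 - <<'E'
from h import *
c=cam('wrist');P=cloud(c);z=P[...,2]; print(np.percentile(z[z>.06],[20,50,80]))
h=((z>.0765)&(z<.085)&(P[...,0]>.52)).astype(np.uint8); n,l,s,_=cv2.connectedComponentsWithStats(h)
for i in range(1,n):
    if s[i,4]>500: q=P[l==i]; print(s[i],q[:,2].mean(),cv2.boxPoints(cv2.minAreaRect(q[:,:2].astype(np.float32)*1000)).round(1).tolist())
E
```

```text
2.5 [0.49329911 0.03119385 0.25320975] [-40.8  -4. ] [ 3.14154673e+00 -4.70020565e-04  2.78829437e+00] 0.014181755929117329 [ 0.06 -0.05  0.04  1.66  0.    0.42]
[0.42255416 0.05763691 0.37469863]
washer_a 0.96 [322. 193.  28.  34.] [0.4767 0.0443 0.0744] [0.4781 0.0436 0.074 ] [-59.3   2.5]
washer_a 0.95 [488. 103.  30.  32.] [0.4622 0.2151 0.0081] [0.4562 0.1863 0.074 ] [-128.7  129.1]
washer_a 0.94 [257. 216.  33.  33.] [ 0.4766 -0.0151  0.0743] [ 0.4771 -0.0143  0.074 ] [-40.5 -52.3]
washer_a 0.67 [546. 195.  33.  24.] [0.5696 0.252  0.0078] [0.5432 0.2162 0.074 ] [-57.2 187. ]
washer_a 0.66 [133. 195.  28.  26.] [ 0.4251 -0.1399  0.0084] [ 0.4252 -0.1031  0.074 ] [ -58.8 -153.4]
washer_a 0.61 [ 79. 215.  30.  24.] [ 0.4257 -0.2002  0.0082] [ 0.4249 -0.1545  0.074 ] [ -41.5 -201.9]
hex_nut 0.9 [384. 210.  37.  36.] [0.5091 0.0864 0.0791] [0.5088 0.0868 0.074 ] [-45.2  53.6]
[0.06698405 0.26917752 0.31198166]
[ 202  307   59   43 1857] 0.08041991043746673 [[537.5, -93.0], [576.5, -106.9000015258789], [594.2999877929688, -56.79999923706055], [555.2999877929688, -43.0]]
[ 369  307   66   43 2105] 0.08028614117459984 [[588.7999877929688, 49.099998474121094], [628.5, 34.599998474121094], [648.7999877929688, 90.19999694824219], [609.0999755859375, 104.69999694824219]]
[536 324  76  64 638] 0.08071916468659414 [[655.9000244140625, 229.5], [697.2000122070312, 162.89999389648438], [726.7999877929688, 181.1999969482422], [685.5, 247.89999389648438]]
```

View pics/w2.png

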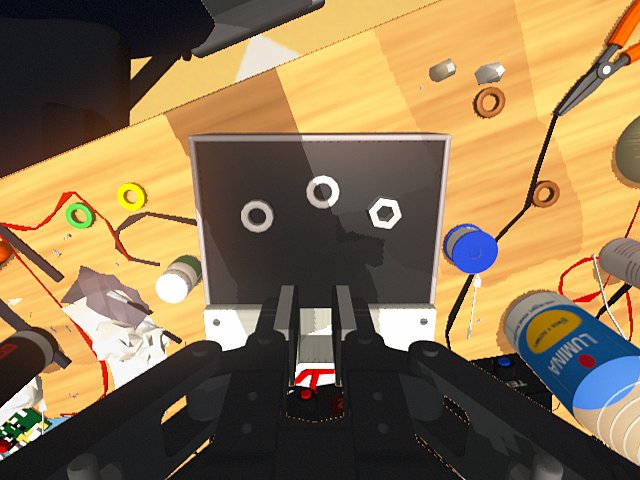

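The wrist view shows the rings at (322,193) and (257,216) and the nut at (384,210). The brown rings at right and the yellow and green rings at left lie off the tray. Heights check: ring tops measure 74 mm and the housing top 80 mm, both as given. Next I'll go down behind the middle washer, staying above the rim.

Emit:
arm_command(
  commands=[
    {"dx":-2.1,"dy":1.1,"dz":-3,"ax":0,"ay":0,"az":0},
    {"dx":-4.2,"dy":2.2,"dz":-8,"ax":0,"ay":0,"az":0},
    {"dx":-4.2,"dy":2.2,"dz":-13,"ax":0,"ay":0,"az":0},
    {"dx":-4.2,"dy":2.2,"dz":-15.2,"ax":0,"ay":0,"az":0},
    {"dx":-4.2,"dy":2.2,"dz":-15.2,"ax":0,"ay":0,"az":0},
  ],
)

```text
t: 3.32
eef_pos: [0.4502, 0.0538, 0.1001]
orientation: [-3.141, -0.002, 2.79]
wrist_force: [0.2, -0.1, 0.3]
finger_gap: 0.0142
grasp_force: 0.0
```

```bash
python3 look.py w3
```

```text
3.325 [0.45021855 0.05376207 0.10008409] [-89.    2.5] [-3.14051498e+00 -2.26298438e-03  2.79043200e+00] 0.01417894059864009 [ 0.12 -0.15 -0.35  1.37  0.    0.47]
[0.37966371 0.08011237 0.22169951]
washer_a 0.86 [313. 354.  36.  56.] [0.4779 0.0446 0.0741] [0.476  0.0434 0.074 ] [-61.2   1.6]
washer_a 0.82 [586. 178.  52.  50.] [0.4627 0.2163 0.0079] [0.4369 0.1739 0.074 ] [-142.6  110.8]
washer_a 0.57 [ 24. 312.  48.  41.] [ 0.4262 -0.1389  0.008 ] [ 0.4112 -0.0705  0.074 ] [ -83.1 -127.6]
washer_a 0.45 [181. 403.  11.   7.] [ 0.479  -0.0252  0.0748] [ 0.4801 -0.0265  0.074 ] [-33.5 -62.7]
hex_nut 0.35 [312. 341. 482. 241.] [0.4493 0.0469 0.0666] [0.4696 0.0453 0.074 ] [-67.9   1.1]
```

View pics/w3.png

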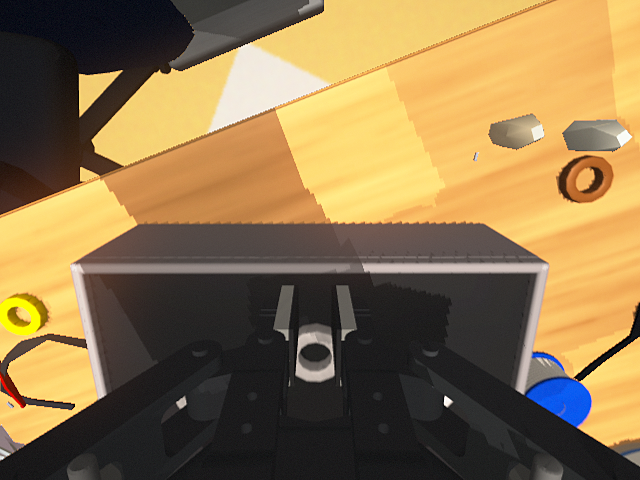

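The picture shows the washer at (313,354), centred between the fingertips, with the fingers just inside the front rim (row 268). I'll move 1.5 mm forward and lower the tips.

Emit:
arm_command(
  commands=[
    {"dx":0.15,"dy":-0.05,"dz":0,"ax":0,"ay":0,"az":0},
    {"dx":0.15,"dy":-0.05,"dz":-0.5,"ax":0,"ay":0,"az":0},
    {"dx":0.15,"dy":-0.05,"dz":-0.85,"ax":0,"ay":0,"az":0},
    {"dx":0.15,"dy":-0.05,"dz":-0.85,"ax":0,"ay":0,"az":0},
  ],
)

```text
t: 3.98
eef_pos: [0.4527, 0.0526, 0.0923]
orientation: [-3.141, -0.001, 2.789]
wrist_force: [-0.0, -0.6, -0.2]
finger_gap: 0.0142
grasp_force: 0.0
```

Emit:
arm_command(
  commands=[
    {"dx":0,"dy":0,"dz":-0.2,"ax":0,"ay":0,"az":0},
    {"dx":0.28,"dy":-0.11,"dz":-0.2,"ax":0,"ay":0,"az":0},
    {"dx":0.8,"dy":-0.32,"dz":-0.2,"ax":0,"ay":0,"az":0},
    {"dx":1.3,"dy":-0.52,"dz":-0.2,"ax":0,"ay":0,"az":0},
    {"dx":1.8,"dy":-0.72,"dz":-0.2,"ax":0,"ay":0,"az":0},
    {"dx":2.4,"dy":-0.96,"dz":-0.2,"ax":0,"ay":0,"az":0},
    {"dx":3.0,"dy":-1.2,"dz":-0.2,"ax":0,"ay":0,"az":0},
    {"dx":3.5,"dy":-1.4,"dz":-0.2,"ax":0,"ay":0,"az":0},
    {"dx":4.0,"dy":-1.6,"dz":-0.2,"ax":0,"ay":0,"az":0},
    {"dx":4.5,"dy":-1.8,"dz":-0.2,"ax":0,"ay":0,"az":0},
    {"dx":5.0,"dy":-2.0,"dz":-0.2,"ax":0,"ay":0,"az":0},
    {"dx":5.0,"dy":-2.0,"dz":-0.2,"ax":0,"ay":0,"az":0},
  ],
)

```text
t: 5.48
eef_pos: [0.5032, 0.0325, 0.0907]
orientation: [-3.142, -0.0, 2.789]
wrist_force: [0.3, -0.1, 0.5]
finger_gap: 0.0141
grasp_force: 0.0
```

```bash
python3 look.py w4; python3 -c "
from h import *
c=cam('wrist');P=cloud(c)
im=cv2.imread('pics/w4.png')[240:480,200:440];cv2.imwrite('pics/w4c.png',cv2.resize(im,None,fx=2.4,fy=2.4))"
```

```text
5.475 [0.50324526 0.03253268 0.09071488] [-31.9   0.7] [-3.14155835e+00 -4.63320989e-05  2.78879470e+00] 0.014059946399397505 [ 0.06 -0.02 -0.25  1.34 -0.    0.42]
[0.43244299 0.05895992 0.21216265]
washer_a 0.79 [615.  69.  50.  64.] [0.4623 0.2108 0.0078] [0.4523 0.1614 0.074 ] [-123.9  104.4]
washer_a 0.75 [314. 355.  36.  61.] [0.5268 0.0255 0.074 ] [0.5235 0.0247 0.074 ] [-10.2   0.3]
washer_a 0.74 [ 10. 235.  20.  40.] [ 0.4307 -0.1307  0.0075] [ 0.4314 -0.0682  0.074 ] [ -65.  -118.6]
washer_a 0.58 [188. 291.  70.  64.] [ 0.4764 -0.014   0.0743] [ 0.4774 -0.0131  0.074 ] [-40.6 -51.1]
```

View pics/w4c.png

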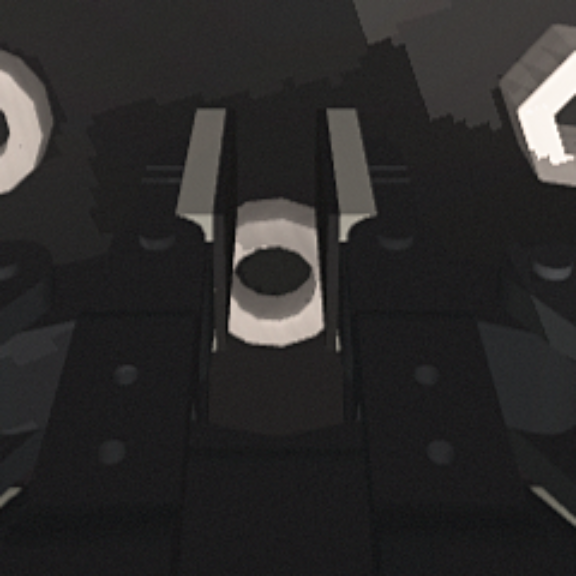

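The picture shows the washer cradled between the tips (crop 275,270), its centre at tray x ≈ −9, y ≈ 0.5. The nut and the other washer have not moved. I'll push on through the gate, stopping with the fingers short of the housing.

Emit:
arm_command(
  commands=[
    {"dx":0.3,"dy":-0.11,"dz":0,"ax":0,"ay":0,"az":0},
    {"dx":0.9,"dy":-0.34,"dz":0,"ax":0,"ay":0,"az":0},
    {"dx":1.5,"dy":-0.56,"dz":0,"ax":0,"ay":0,"az":0},
    {"dx":2.1,"dy":-0.79,"dz":0,"ax":0,"ay":0,"az":0},
    {"dx":2.7,"dy":-1.02,"dz":0,"ax":0,"ay":0,"az":0},
    {"dx":3.3,"dy":-1.24,"dz":0,"ax":0,"ay":0,"az":0},
    {"dx":3.9,"dy":-1.47,"dz":0,"ax":0,"ay":0,"az":0},
    {"dx":4.5,"dy":-1.69,"dz":0,"ax":0,"ay":0,"az":0},
    {"dx":5.0,"dy":-1.88,"dz":0,"ax":0,"ay":0,"az":0},
    {"dx":5.5,"dy":-2.07,"dz":0,"ax":0,"ay":0,"az":0},
    {"dx":5.8,"dy":-2.18,"dz":0,"ax":0,"ay":0,"az":0},
    {"dx":5.8,"dy":-2.18,"dz":0,"ax":0,"ay":0,"az":0},
  ],
)

```text
t: 7.18
eef_pos: [0.5611, 0.0108, 0.0907]
orientation: [-3.142, -0.0, 2.789]
wrist_force: [0.2, 0.1, 0.6]
finger_gap: 0.0139
grasp_force: 0.0
```

```bash
python3 look.py w5; python3 - <<'E'
from h import *
c=cam('top')
for r in arm.cut_out('top','washer_a'): print(round(r['p'],2),np.round(r['bbox']),np.round(np.median(cloud(c)[r['region']],0),3))
E
```

```text
7.175 [0.5611237  0.01078623 0.0907437 ] [29.9  0. ] [-3.14156462e+00 -3.66723134e-05  2.78887560e+00] 0.013909821595481492 [ 0.02  0.11 -0.11  1.35 -0.    0.37]
[0.49029606 0.03721798 0.21217271]
washer_a 0.83 [314. 352.  31.  19.] [ 0.5916 -0.0007  0.056 ] [0.5803 0.0038 0.074 ] [50.4 -0. ]
washer_a 0.6 [171. 138.  82.  77.] [ 0.477  -0.0143  0.0745] [ 0.4778 -0.0137  0.074 ] [-40.  -51.5]
hex_nut 0.61 [466. 124.  87.  78.] [0.5099 0.0861 0.0794] [0.5101 0.0875 0.074 ] [-44.3  54.7]
0.65 [234. 262.  13.  13.] [0.464 0.217 0.007]
0.52 [408. 278.  13.  14.] [ 0.427 -0.14   0.005]
0.52 [220. 214.  13.  13.] [0.57  0.253 0.006]
```

Emit:
arm_command(
  commands=[
    {"dx":-1.0,"dy":0.35,"dz":0,"ax":0,"ay":0,"az":0},
    {"dx":-3,"dy":0.35,"dz":4,"ax":0,"ay":0,"az":10},
    {"dx":-5,"dy":-1,"dz":9,"ax":0,"ay":0,"az":20},
    {"dx":-7,"dy":-3,"dz":12,"ax":0,"ay":0,"az":30},
    {"dx":-9.3,"dy":-5.2,"dz":12,"ax":0,"ay":0,"az":40},
    {"dx":-9.3,"dy":-5.2,"dz":12,"ax":0,"ay":0,"az":50},
    {"dx":-9.3,"dy":-5.2,"dz":12,"ax":0,"ay":0,"az":60},
    {"dx":-9.3,"dy":-5.2,"dz":12,"ax":0,"ay":0,"az":70},
    {"dx":-9.3,"dy":-5.2,"dz":12,"ax":0,"ay":0,"az":80},
    {"dx":-9.3,"dy":-5.2,"dz":12,"ax":0,"ay":0,"az":90},
    {"dx":-9.3,"dy":-5.2,"dz":12,"ax":0,"ay":0,"az":90},
    {"dx":-9.3,"dy":-5.2,"dz":12,"ax":0,"ay":0,"az":90},
  ],
)

```text
t: 8.93
eef_pos: [0.4677, -0.041, 0.2108]
orientation: [-3.142, 0.0, -1.927]
wrist_force: [0.6, -0.1, -0.9]
finger_gap: 0.014
grasp_force: 0.0
```

```bash
python3 look.py w6; python3 - <<'E'
from h import *
c=cam('top'); save(c,'t2.png',(280,150,420,270),3);im=cv2.imread('pics/t2.png'); wr=cv2.imread('pics/w6.png'); 
cv2.imwrite('pics/b.png',np.hstack([cv2.resize(im,(400,343)),cv2.resize(wr,(400,343))]))
from look import tr
P=cloud(c); p=P.reshape(-1,3); t=np.array([tr(q) for q in p[(abs(p[:,0]-.6)<.06)&(abs(p[:,1])<.06)]]); z=p[(abs(p[:,0]-.6)<.06)&(abs(p[:,1])<.06)][:,2]
m=(abs(t[:,1])<17)&(t[:,0]>53)&(t[:,0]<97); print(m.sum()); print(np.c_[t[m],z[m]*1000].round()[np.argsort(t[m][:,0])][::4].tolist())
E
```

```text
8.925 [ 0.46767831 -0.04102164  0.21082106] [-40.2 -80.6] [-3.14154494e+00  2.67456991e-05 -1.92714475e+00] 0.014011609531085248 [-0.09 -0.12 -0.11  1.58  0.   -1.3 ]
[ 0.4415187  -0.11172654  0.33226321]
washer_a 0.92 [292.  10.  40.  20.] [ 0.4299 -0.194   0.0084] [ 0.4314 -0.1775  0.074 ] [ -27.6 -221.2]
washer_a 0.88 [319.  77.  37.  37.] [ 0.4264 -0.1439  0.0086] [ 0.4292 -0.136   0.074 ] [ -43.9 -183. ]
washer_a 0.65 [316. 264.  36.  35.] [ 0.4766 -0.0164  0.0742] [ 0.4762 -0.0153  0.074 ] [-40.9 -53.5]
washer_a 0.62 [185. 315.  28.  12.] [0.6063 0.0015 0.0382] [ 0.5877 -0.0109  0.074 ] [ 62.3 -11.3]
hex_nut 0.9 [319. 381.  35.  36.] [0.5106 0.0834 0.0785] [0.5101 0.0842 0.074 ] [-43.1  51.6]
350
[[53.0, -1.0, 29.0], [54.0, 10.0, 25.0], [55.0, 2.0, 28.0], [55.0, 0.0, 30.0], [56.0, 5.0, 30.0], [56.0, 11.0, 25.0], [57.0, 1.0, 33.0], [57.0, -4.0, 24.0], [58.0, 12.0, 29.0], [58.0, 16.0, 30.0], [59.0, -10.0, 29.0], [59.0, 15.0, 25.0], [60.0, -7.0, 30.0], [60.0, -13.0, 28.0], [61.0, -2.0, 27.0], [61.0, 9.0, 28.0], [62.0, -6.0, 31.0], [62.0, -2.0, 34.0], [62.0, 3.0, 35.0], [63.0, -6.0
[... 660 characters left out ...]
28.0], [79.0, 4.0, 33.0], [80.0, 2.0, 31.0], [80.0, 16.0, 28.0], [81.0, 14.0, 31.0], [81.0, 5.0, 32.0], [82.0, 3.0, 34.0], [82.0, 1.0, 36.0], [83.0, -14.0, 25.0], [83.0, -7.0, 33.0], [84.0, 4.0, 34.0], [84.0, -11.0, 39.0], [84.0, -16.0, 32.0], [85.0, 4.0, 38.0], [86.0, -8.0, 34.0], [86.0, 16.0, 32.0], [87.0, -6.0, 34.0], [88.0, -1.0, 35.0], [88.0, 5.0, 29.0], [88.0, -14.0, 30.0], [89.0, 3.0, 28.0], [90.0, 8.0, 27.0], [90.0, -0.0, 29.0], [91.0, -7.0, 26.0], [91.0, 9.0, 30.0], [92.0, -4.0, 28.0], [92.0, -13.0, 31.0], [93.0, -2.0, 27.0], [94.0, -8.0, 25.0], [94.0, 14.0, 30.0], [94.0, 7.0, 28.0], [95.0, 12.0, 29.0], [95.0, -1.0, 27.0], [96.0, -16.0, 29.0], [96.0, 15.0, 26.0], [97.0, -7.0, 30.0]]
```

View pics/b.png

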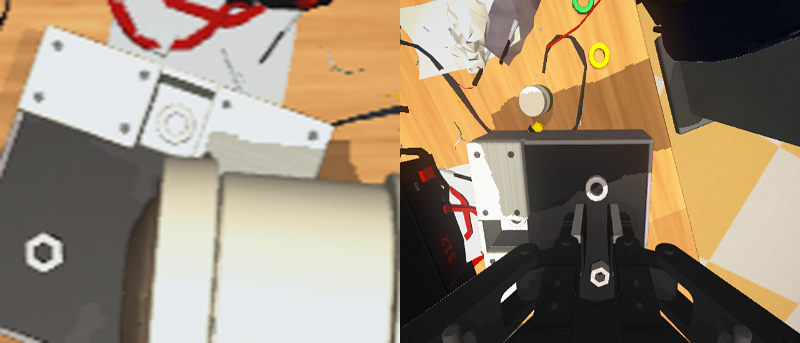

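The top crop (left half) shows the first washer flat on the slot floor at (173,122), and the nut has not moved. The wrist view (right half) shows the second washer at (597,188), lined up with the fingers. Next I'll lower behind it and push it to the centre line.

Emit:
arm_command(
  commands=[
    {"dx":-0.08,"dy":-0.07,"dz":-4,"ax":0,"ay":0,"az":0},
    {"dx":-0.08,"dy":-0.07,"dz":-8,"ax":0,"ay":0,"az":0},
    {"dx":-0.08,"dy":-0.07,"dz":-11,"ax":0,"ay":0,"az":0},
    {"dx":-0.08,"dy":-0.07,"dz":-12,"ax":0,"ay":0,"az":0},
    {"dx":-0.08,"dy":-0.07,"dz":-12,"ax":0,"ay":0,"az":0},
  ],
)

```text
t: 9.75
eef_pos: [0.4671, -0.0419, 0.091]
orientation: [3.141, -0.0, -1.924]
wrist_force: [0.7, -0.4, 0.4]
finger_gap: 0.0141
grasp_force: 0.0
```

```bash
python3 look.py w7
```

```text
9.75 [ 0.46713163 -0.04185118  0.09095827] [-40.4 -81.6] [ 3.14124028e+00 -1.24805319e-04 -1.92385277e+00] 0.01406852242935236 [-0.09 -0.11 -0.33  1.35 -0.   -1.31]
[ 0.44125132 -0.1126502   0.21242333]
washer_a 0.9 [321.  53.  55.  62.] [ 0.4266 -0.1427  0.0085] [ 0.4315 -0.1324  0.074 ] [ -42.9 -178.9]
washer_a 0.58 [315. 364.  39.  56.] [ 0.4763 -0.0138  0.0741] [ 0.4762 -0.0165  0.074 ] [-40.5 -54.7]
washer_a 0.57 [237. 344. 474. 263.] [ 0.5197 -0.059   0.067 ] [ 0.5043 -0.0379  0.074 ] [ -6.9 -65.2]
```

Emit:
arm_command(
  commands=[
    {"dx":0.1,"dy":0.28,"dz":0,"ax":0,"ay":0,"az":0},
    {"dx":0.3,"dy":0.82,"dz":0,"ax":0,"ay":0,"az":0},
    {"dx":0.5,"dy":1.37,"dz":0,"ax":0,"ay":0,"az":0},
    {"dx":0.7,"dy":1.92,"dz":0,"ax":0,"ay":0,"az":0},
    {"dx":0.9,"dy":2.47,"dz":0,"ax":0,"ay":0,"az":0},
    {"dx":1.1,"dy":3.02,"dz":0,"ax":0,"ay":0,"az":0},
    {"dx":1.3,"dy":3.57,"dz":0,"ax":0,"ay":0,"az":0},
    {"dx":1.5,"dy":4.12,"dz":0,"ax":0,"ay":0,"az":0},
    {"dx":1.7,"dy":4.67,"dz":0,"ax":0,"ay":0,"az":0},
    {"dx":1.9,"dy":5.2,"dz":0,"ax":0,"ay":0,"az":0},
    {"dx":1.98,"dy":5.45,"dz":0,"ax":0,"ay":0,"az":0},
    {"dx":1.98,"dy":5.45,"dz":0,"ax":0,"ay":0,"az":0},
  ],
)

```text
t: 11.4
eef_pos: [0.487, 0.0128, 0.0907]
orientation: [3.142, -0.0, -1.923]
wrist_force: [0.3, 0.6, 0.8]
finger_gap: 0.0139
grasp_force: 0.0
```

```bash
python3 look.py w8
```

```text
11.4 [0.48698624 0.01279848 0.09074009] [-40.4 -23.4] [ 3.14151762e+00 -3.22139935e-05 -1.92307941e+00] 0.013919010016895446 [ 0.03 -0.06 -0.29  1.34 -0.   -1.19]
[ 0.46112747 -0.05800749  0.21219467]
washer_a 0.82 [314. 351.  40.  59.] [0.4948 0.0338 0.074 ] [0.4943 0.0315 0.074 ] [-40.   -3.4]
washer_a 0.63 [ 92. 331.  37.  16.] [0.6079 0.0018 0.0383] [ 0.5794 -0.0104  0.074 ] [ 54.3 -13.6]
```

Emit:
arm_command(
  commands=[
    {"dx":-0.27,"dy":-0.75,"dz":0,"ax":0,"ay":0,"az":0},
    {"dx":-0.27,"dy":-0.75,"dz":5,"ax":0,"ay":0,"az":-10},
    {"dx":-1,"dy":1,"dz":10,"ax":0,"ay":0,"az":-20},
    {"dx":-2.1,"dy":3.2,"dz":12,"ax":0,"ay":0,"az":-30},
    {"dx":-2.1,"dy":3.2,"dz":12,"ax":0,"ay":0,"az":-40},
    {"dx":-2.1,"dy":3.2,"dz":12,"ax":0,"ay":0,"az":-50},
    {"dx":-2.1,"dy":3.2,"dz":12,"ax":0,"ay":0,"az":-60},
    {"dx":-2.1,"dy":3.2,"dz":12,"ax":0,"ay":0,"az":-70},
    {"dx":-2.1,"dy":3.2,"dz":12,"ax":0,"ay":0,"az":-80},
    {"dx":-2.1,"dy":3.2,"dz":12,"ax":0,"ay":0,"az":-90},
    {"dx":-2.1,"dy":3.2,"dz":12,"ax":0,"ay":0,"az":-90},
    {"dx":-2.1,"dy":3.2,"dz":12,"ax":0,"ay":0,"az":-90},
  ],
)

```text
t: 13.05
eef_pos: [0.4659, 0.0444, 0.2108]
orientation: [-3.142, 0.0, 2.793]
wrist_force: [1.1, 0.2, -0.7]
finger_gap: 0.0142
grasp_force: 0.0
```

```bash
python3 look.py w9
```

```text
13.05 [0.46591295 0.04438597 0.21082243] [-71.  -1.] [-3.14157680e+00  6.84345564e-05  2.79257854e+00] 0.014185291658142786 [ 0.1  -0.12 -0.11  1.58 -0.    0.44]
[0.3949906  0.07055997 0.33224506]
washer_a 0.9 [ 55. 256.  37.  29.] [ 0.4251 -0.1994  0.0082] [ 0.419  -0.1445  0.074 ] [ -50.5 -194.5]
washer_a 0.87 [317. 265.  36.  36.] [0.4922 0.0349 0.0743] [0.4931 0.0361 0.074 ] [-42.7   0.5]
washer_a 0.84 [502. 137.  34.  38.] [0.4626 0.216  0.0081] [0.4484 0.1857 0.074 ] [-135.8  125.8]
washer_a 0.83 [112. 235.  38.  29.] [ 0.4258 -0.14    0.0083] [ 0.4192 -0.0966  0.074 ] [ -66.7 -149.4]
washer_a 0.83 [565. 236.  28.  28.] [0.5693 0.2521 0.0079] [0.5334 0.2148 0.074 ] [-65.9 182.3]
washer_a 0.59 [315. 373.  28.  16.] [ 0.6087 -0.008   0.0381] [0.5822 0.0023 0.074 ] [52.6 -0.8]
hex_nut 0.74 [387. 263.  41.  42.] [0.5083 0.0863 0.0791] [0.5092 0.0862 0.074 ] [-44.7  53.2]
```

Emit:
arm_command(
  commands=[
    {"dx":-0.07,"dy":0.1,"dz":-4,"ax":0,"ay":0,"az":0},
    {"dx":-0.07,"dy":0.1,"dz":-8,"ax":0,"ay":0,"az":0},
    {"dx":-0.07,"dy":0.1,"dz":-11,"ax":0,"ay":0,"az":0},
    {"dx":-0.07,"dy":0.1,"dz":-12,"ax":0,"ay":0,"az":0},
    {"dx":-0.07,"dy":0.1,"dz":-12,"ax":0,"ay":0,"az":0},
  ],
)

```text
t: 13.82
eef_pos: [0.4653, 0.0457, 0.091]
orientation: [-3.141, -0.0, 2.79]
wrist_force: [-0.1, 0.2, 0.6]
finger_gap: 0.0143
grasp_force: 0.0
```

```bash
python3 look.py w10
```

```text
13.825 [0.46525207 0.04565305 0.09099813] [-72.1  -0. ] [-3.14147531e+00 -2.55929630e-04  2.78956603e+00] 0.014289071572890038 [ 0.1  -0.11 -0.33  1.35  0.    0.45]
[0.39444296 0.07203806 0.21245286]
washer_a 0.92 [316. 368.  46.  58.] [0.4945 0.0357 0.074 ] [0.4926 0.0364 0.074 ] [-43.2   0.7]
washer_a 0.85 [ 19. 295.  37.  44.] [ 0.429  -0.1339  0.0077] [ 0.4168 -0.0669  0.074 ] [ -79.1 -122.3]
washer_a 0.68 [607. 148.  59.  56.] [0.4627 0.2155 0.0079] [0.4403 0.169  0.074 ] [-137.7  107.4]
hex_nut 0.74 [441. 365.  44.  67.] [0.5013 0.0939 0.0712] [0.5098 0.0886 0.074 ] [-44.9  55.6]
```

Emit:
arm_command(
  commands=[
    {"dx":0.3,"dy":-0.11,"dz":0,"ax":0,"ay":0,"az":0},
    {"dx":0.8,"dy":-0.29,"dz":0,"ax":0,"ay":0,"az":0},
    {"dx":1.3,"dy":-0.47,"dz":0,"ax":0,"ay":0,"az":0},
    {"dx":1.8,"dy":-0.66,"dz":0,"ax":0,"ay":0,"az":0},
    {"dx":2.4,"dy":-0.87,"dz":0,"ax":0,"ay":0,"az":0},
    {"dx":3.0,"dy":-1.09,"dz":0,"ax":0,"ay":0,"az":0},
    {"dx":3.5,"dy":-1.27,"dz":0,"ax":0,"ay":0,"az":0},
    {"dx":4.0,"dy":-1.46,"dz":0,"ax":0,"ay":0,"az":0},
    {"dx":4.5,"dy":-1.64,"dz":0,"ax":0,"ay":0,"az":0},
    {"dx":5.0,"dy":-1.82,"dz":0,"ax":0,"ay":0,"az":0},
    {"dx":5.5,"dy":-2.0,"dz":0,"ax":0,"ay":0,"az":0},
    {"dx":5.5,"dy":-2.0,"dz":0,"ax":0,"ay":0,"az":0},
  ],
)

```text
t: 15.48
eef_pos: [0.5206, 0.0255, 0.0907]
orientation: [-3.142, 0.0, 2.789]
wrist_force: [0.7, -0.3, -0.2]
finger_gap: 0.0142
grasp_force: 0.0
```

```bash
python3 look.py w11
```

```text
15.475 [0.52058233 0.02552047 0.09074262] [-13.2   0. ] [-3.14156169e+00  3.48198151e-05  2.78877021e+00] 0.014211709636964791 [ 0.05  0.02 -0.21  1.34 -0.    0.4 ]
[0.44975035 0.05196808 0.21216065]
washer_a 0.81 [622.  31.  36.  63.] [0.4625 0.2081 0.0078] [0.4584 0.158  0.074 ] [-116.9  103.2]
washer_a 0.64 [  6. 206.  12.  37.] [ 0.4324 -0.13    0.0056] [ 0.438  -0.0698  0.074 ] [ -58.2 -117.8]
washer_a 0.62 [315. 265. 594. 397.] [0.4795 0.0382 0.0669] [0.5018 0.0328 0.074 ] [-33.3   0.4]
washer_a 0.57 [315. 351.  37.  58.] [0.544  0.0179 0.0741] [0.5394 0.019  0.074 ] [6.7 0.3]
hex_nut 0.62 [450. 239.  80.  72.] [0.5094 0.0858 0.0792] [0.51   0.0865 0.074 ] [-44.   53.7]
```

Emit:
arm_command(
  commands=[
    {"dx":0.3,"dy":-0.11,"dz":0,"ax":0,"ay":0,"az":0},
    {"dx":0.8,"dy":-0.29,"dz":0,"ax":0,"ay":0,"az":0},
    {"dx":1.3,"dy":-0.47,"dz":0,"ax":0,"ay":0,"az":0},
    {"dx":1.8,"dy":-0.66,"dz":0,"ax":0,"ay":0,"az":0},
    {"dx":2.4,"dy":-0.87,"dz":0,"ax":0,"ay":0,"az":0},
    {"dx":3.0,"dy":-1.09,"dz":0,"ax":0,"ay":0,"az":0},
    {"dx":3.5,"dy":-1.27,"dz":0,"ax":0,"ay":0,"az":0},
    {"dx":3.9,"dy":-1.42,"dz":0,"ax":0,"ay":0,"az":0},
    {"dx":4.06,"dy":-1.48,"dz":0,"ax":0,"ay":0,"az":0},
    {"dx":4.06,"dy":-1.48,"dz":0,"ax":0,"ay":0,"az":0},
  ],
)

```text
t: 16.88
eef_pos: [0.5609, 0.0108, 0.0907]
orientation: [-3.142, -0.0, 2.789]
wrist_force: [-0.1, -1.0, -0.1]
finger_gap: 0.0139
grasp_force: 0.0
```

Emit:
arm_command(
  commands=[
    {"dx":-1.0,"dy":0.35,"dz":0,"ax":0,"ay":0,"az":0},
    {"dx":-1.5,"dy":0.5,"dz":4,"ax":0,"ay":0,"az":0},
    {"dx":-5,"dy":3,"dz":9,"ax":0,"ay":0,"az":0},
    {"dx":-8,"dy":8,"dz":12,"ax":0,"ay":0,"az":0},
    {"dx":-12,"dy":12,"dz":14,"ax":0,"ay":0,"az":0},
    {"dx":-16,"dy":16,"dz":14,"ax":0,"ay":0,"az":0},
    {"dx":-18,"dy":20,"dz":14,"ax":0,"ay":0,"az":0},
    {"dx":-18,"dy":20,"dz":14,"ax":0,"ay":0,"az":0},
  ],
)

```text
t: 17.88
eef_pos: [0.3789, 0.2127, 0.2311]
orientation: [3.141, 0.0, 2.793]
wrist_force: [0.5, 0.0, -1.0]
finger_gap: 0.014
grasp_force: 0.0
```

```bash
python3 - <<'E'
from h import *
from look import tr
c=cam('top'); save(c,'t3.png',(200,150,460,310),3); P=cloud(c)
for k in ['washer_a','hex_nut','solder_reel','glass_jar']:
    for r in arm.cut_out('top',k):
        p=np.median(P[r['region']],0); print(k,round(r['p'],2),r['bbox'],p.round(3),tr(p))
E
```

```text
washer_a 0.54 [439.2, 278.3, 14.9, 17.0] [ 0.427 -0.203  0.006] [ -23.4 -246.8]
washer_a 0.46 [409.8, 279.1, 11.1, 13.0] [ 0.428 -0.148  0.006] [ -40.9 -195.2]
washer_a 0.45 [341.1, 196.2, 13.8, 14.9] [ 0.596 -0.002  0.044] [66.7 -0. ]
washer_a 0.39 [346.3, 190.4, 6.0, 7.1] [ 0.611 -0.01   0.036] [83.7 -2.7]
hex_nut 0.61 [295.2, 238.6, 14.2, 11.6] [0.512 0.085 0.077] [-41.6  53.1]
solder_reel 0.9 [262.0, 198.8, 21.3, 22.5] [0.593 0.162 0.027] [  8.1 153.2]
glass_jar 0.48 [400.7, 235.1, 19.2, 13.9] [ 0.518 -0.123  0.05 ] [  34.9 -140.2]
glass_jar 0.31 [344.4, 194.8, 10.7, 16.6] [ 0.608 -0.004  0.036] [79.5  2.2]
```

View pics/t3.png

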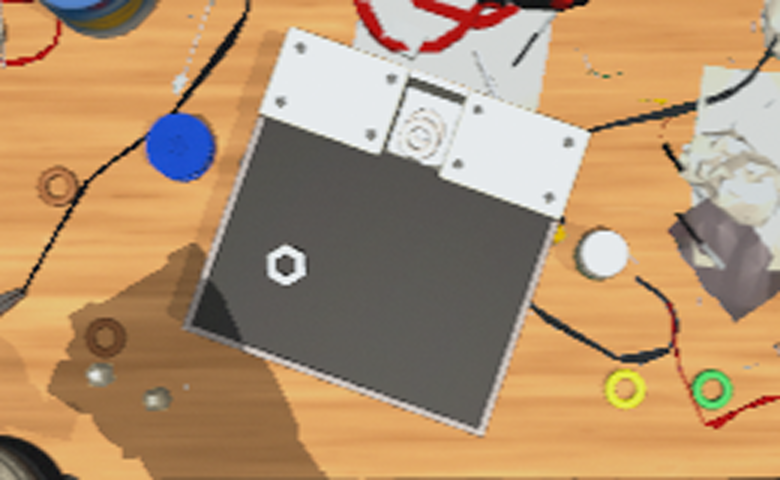

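The picture shows both washers in the slot at (418,135), one partly on the other and well below deck level. The nut (286,265), reel and jar have not moved, and the arm is clear. I'm handing it in.

```bash
python3 -c "
from plant import arm
print(arm.job_done())"
```

```text
the job is handed in; nothing more can be done
None
```

I pushed both washers through the gate one at a time and both lie in the slot, with the nut, reel and jar not disturbed; the job was handed in at about 18 s of the 64 s allowed.

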